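# Add the missing size to the glass sample rack

### The job

Pull the rack's black knob straight out until it snaps into its out position, which frees the end stop, and nudge the tall sample and the stop aside as far as the stop goes. Stand the spare glass sample upright on the rack floor between the middle and the tall one, so that the row rises in height, then push the knob fully home. Keep the row standing in the rack, and leave the broad sample, the jar and the knife where they are.

Things in the scene. Friction and masses are not known exactly. Their poses are not given: they have to be found in the camera images.
- rack: Wooden sample rack fixed to the bench, 125 (x) x 190 mm (y). Origin on the bench under the row's centre line; x points from the knob side (front) to the back, y along the row from the fixed end wall to the sliding end stop, z up. Row order along y: wall, short, middle, gap of about 9 mm, tall, end stop. A grey bearing block, 72 mm high (the rack's highest part), is at x -76 to -56, y 24 to 59 mm
- rack_floor (a point): Point on the rack floor, 12 mm above the rack's origin, axes as the rack's. The row stands on this floor in a channel along y, between two low rails 55 mm apart (x = -27.5 and +27.5 mm) that rise 12 mm above the floor. The fixed end wall's inner face is at y = -75 mm, its top 55 mm above the floor.
- endstop (a joint): Sliding end stop: metres slid along the rack's +y, 0 (closed, the start) to 0.024 (fully open, hard stop). Stays where put (friction about 2.5 N, no spring). The knob's rod locks it: it cannot move while the knob is in, and the knob goes home only with the stop within about 2 mm of 0 or 0.024. Fully open, the gap for the spare can be about 33 mm wide.
- endstop_top (a point): Middle of the top edge of the end stop's upright wooden plate (54 mm in x, 10 mm thick in y, top 70 mm above the bench). Its inner face, 5 mm to the rack's -y of this point, is about 1 mm from the tall sample at the start. Axes as the rack's.
- knob (a joint): Push-pull knob: metres pulled out, straight and level along the rack's -x: 0 (home, in) to 0.024 (out), a hard stop at each end. It snaps into either end position over a hump at mid-travel; about 7 N at most is needed either way. It does not turn.
- knob_grip (a point): Centre of the black knob's head, on its axis, 50 mm above the bench; moves with the knob. The head is round, 32 mm in diameter, 26 mm long along the rack's x. Axes as the rack's. When home, 15 mm are free between head and bearing block; only the bench is below and in front, so it can be pinched from above across its sides (along the rack's y).
- spare_c (a point): Centre of the spare: dark-glass sample in a wooden frame, standing upright, a plain block 50 mm wide (its x) by 22 mm thick (its y), 88 mm tall, 0.11 to 0.23 kg. It starts on the bench beside the rack, in either of two places. z up; either way round is right. It can be gripped from above by its narrow edges (50 mm apart), in the row too.
- short_c (a point): Centre of the short sample in the rack: dark-glass sample in a wooden frame, standing upright, a plain block 50 mm wide (its x) by 22 mm thick (its y), 64 mm tall. Axes as the rack's at the start.
- middle_c (a point): Centre of the middle sample in the rack: dark-glass sample in a wooden frame, standing upright, a plain block 50 mm wide (its x) by 22 mm thick (its y), 76 mm tall. Axes as the rack's at the start.
- tall_c (a point): Centre of the tall sample in the rack: dark-glass sample in a wooden frame, standing upright, a plain block 50 mm wide (its x) by 22 mm thick (its y), 100 mm tall, 0.18 kg. Next to the end stop; slides on the rack floor and, pushed along +y, pushes the freed stop with it. Can be gripped from above by its narrow edges (50 mm apart along the rack's x). Axes as the rack's.
- broad_c (a point): Bystander: centre of a broad, low framed sample, 80 mm wide (its x) by 22 mm thick (its y) by 52 mm tall, on the bench in the other of the two places beside the rack.
- jar: Bystander: jar with a steel cap, 54 mm in diameter, 75 mm tall; origin at the centre of its underside.
- knife: Bystander: spatula-like palette knife about 200 mm long lying on the bench; origin near its middle, x along it.
Not all that is in view belongs to the job. Leave any green or turquoise look-alike of the part that bears spare_c alone.

How it is judged (in metres and radians):
On the way, in this order (a step that is already met when the one before it is completed fails the run):
1. the knob is pulled out to its out position (over 20 mm) (value of joint knob above 0.02 m), for 0.2 s.
2. with the knob still out, the end stop is slid out by over 21 mm and the spare stands on the rack floor between the middle and the tall sample (x of spare_c in the frame of rack between -0.007 and 0.007 m and z of spare_c in the frame of rack between 0.052 and 0.06 m and angle between spare_c's own z axis and vertical below 0.12 rad and y of spare_c in the frame of middle_c above 0.017 m and y of spare_c in the frame of tall_c below -0.017 m and value of joint knob above 0.018 m and value of joint endstop above 0.021 m), for 0.2 s.
At the end, for the whole second after the job is handed in: Knob within 4 mm of home, end stop out over 21 mm; spare at rest between the middle and tall samples; spare and the three row samples upright (0.12 rad) on the rack floor (height within 4 mm), within 7 mm of the channel's centre line (value of joint knob below 0.004 m and value of joint endstop above 0.021 m and x of spare_c in the frame of rack between -0.007 and 0.007 m and z of spare_c in the frame of rack between 0.052 and 0.06 m and angle between each of spare_c, short_c, middle_c, tall_c's own z axis and vertical below 0.12 rad and y of spare_c in the frame of middle_c above 0.017 m and y of spare_c in the frame of tall_c below -0.017 m and z of short_c in the frame of rack between 0.04 and 0.048 m and x of short_c in the frame of rack between -0.007 and 0.007 m and z of middle_c in the frame of rack between 0.046 and 0.054 m and x of middle_c in the frame of rack between -0.007 and 0.007 m and z of tall_c in the frame of rack between 0.058 and 0.066 m and x of tall_c in the frame of rack between -0.007 and 0.007 m and linear speed of spare below 0.02 m/s); the robot touches nothing.
It fails at once if the broad sample, the jar or the knife is moved by more than 25 mm (distance of any of broad_c, jar, knife from where it was at the start of the episode above 0.025 m).
It fails at once if a sample of the row or the spare is tipped by more than 0.6 rad (angle between any of short_c, middle_c, tall_c, spare_c's own z axis and vertical above 0.6 rad).
It also fails if it takes over 72 s, if anything falls off the work surface, if the arm or the gripper's body presses on something with over 40 N, if the wrist force passes 120 N, or if a joint passes its speed limit or range.

### The arm

A 6-joint arm with a two-finger parallel gripper is mounted at the origin on the work surface. World frame = base frame: x ahead of the robot, y to its left, z up, the work surface at z = 0. Lengths are in m, angles in degrees, forces in N, time in s.
With the tool pointing down it reaches from about 0.35 to 0.875 m from the base axis. Payload 4.2 kg.
Tool frame: the origin (TCP) lies midway between the tips of the shut fingers; the grasp point (between the pads) lies 19 mm behind it; y points along the fingers, z is the direction in which the jaws open and shut, and the axes are right-handed (so a half turn about y gives the same grasp; the last joint's range is limited). The gripper opens to 87 mm and grips with 3 to 60 N. Pads are 19 mm wide; open, the fingers measure 117 mm over their backs; the gripper's body (75 mm by 190 mm) begins 51 mm behind the grasp point.
Start: joints at [-58.006, 22.042, 0.453, 0, -68.411, -14.817], TCP at [0.185, -0.597, 0.223] pointing down, gripper open.
Joint ranges: [-179.83, 179.83], [-69.29, 118.12], [-61.27, 80.66], [-181.25, 117.63], [-171.15, -9.14], [-177.46, 177.46]. Speed limits (degrees/s): [159.86, 159.86, 180, 180, 180, 180].

### API

Orientations are given as [roll, pitch, yaw] about the fixed x, y, z axes, in that order (R = Rz(yaw) Ry(pitch) Rx(roll)).
In Python, from workcell import env gives the robot as it stands. The module is installed in compiled form; this text tells all that it offers. Calls block until the motion is done:
- env.goto(position, orientation): joint-space move of the TCP to a pose.
- env.move_straight(position, rotation=None, rate=0.15, force_limit=None): straight line of the TCP; rotation=None keeps the orientation; rate is the mean speed in m/s. With force_limit (N) it stops when the force on the tool has changed by that much, and returns True; else False.
- env.set_joints(angles): joint-space move.
- env.gripper_to(opening, grasp_force=None): opening from 0.0 (shut) to 1.0 (fully open); grasp_force is the grip in N (None keeps the last); returns when the fingers have stopped.
- env.dwell(seconds).
- env.inverse_kinematics(position, orientation): joint angles nearest the present ones, or None.
- env.read_state(): the state.
- env.grab_frame(name): name is "scene" or "top" or "wrist"; returns a dict with "image" (420x560x3 uint8, blue, green, red), "fx", "fy", "cx", "cy" (pixels), "D" ([k1, k2, p1, p2, k3] as OpenCV has them; the pictures are not rectified), "position" and "orientation" of the camera in the world. Camera axes: x right, y up, looking along -z (the intrinsics and any distortion apply to the point x, -y, -z); pixel columns grow to the right and rows downward; lengths in m; the calibration is good to about 2 mm. A picture is of the moment at which its call begins. There is no depth.
A pose or a line that the arm cannot do raises env.Unreachable and nothing moves.
- env.close_job(): hands the job in, once; it reports no verdict.
Trained networks look in a picture, given as the dict that the camera call returned (one of the last four; its "shot" number tells which), for a name from the list of things; names that differ only in an ending like _2 or _b are one class to them, and where a whole thing is asked for, a point or a joint stands for the part that bears it (a point fixed in the world has none). Each returns a list of dicts, best first, with "score" (0 to 1); they miss things now and then, are a little off and sometimes report something else, mostly with a low value. They report only what shows in the picture. A call takes as long as a camera call. They do not tell look-alikes from the thing itself.
- env.search_frame(picture, thing): "xyz" ([x, y, z] in m, in world coordinates, good to about 4 mm: the middle of the surface that is visible of it).
- env.trace(picture, thing): "mask" (420x560 bool, what is visible of it).
The state is a dict: "clock": time; "joint_positions": joint angles; "qvel": joint speeds; "joint_torque": joint torques, N m; "position": TCP position; "tool_rot": TCP orientation; "force": force on the tool from outside, world axes, zero at the start; "wrist_torque": the same for the moment, N m; "opening": opening from 0.0 (shut) to 1.0 (fully open).
Only numpy, scipy, OpenCV 4.12 (cv2) and the standard library are available. Lean on these libraries where they do the work, as an engineer would, in place of code of your own. Each camera call takes 0.05 s, during which the arm holds its last target.

## Working session

There is one attempt and no reset: what is moved stays moved. The work goes in short steps, each a Python script; the robot and the scene stay as the last script left them, time stands still between calls to the robot, and variables do not carry over. Pictures are saved under pics/ and viewed, and the job is handed in when it is done.

```bash
mkdir -p pics; ls; cat > h.py <<'E'
from workcell import env
import numpy as np, cv2
from scipy.spatial.transform import Rotation as R
def snap(n,f):
    p=env.grab_frame(n); cv2.imwrite(f'pics/{f}.png',p['image']); return p
def camR(p):
    o=np.array(p['orientation'],float)
    return o if o.shape==(3,3) else R.from_euler('xyz',o,degrees=True).as_matrix()
def proj(p,X):
    M=camR(p); c=(np.atleast_2d(X)-np.array(p['position']))@M
    c=c*[1,-1,-1]
    K=np.array([[p['fx'],0,p['cx']],[0,p['fy'],p['cy']],[0,0,1]])
    return cv2.projectPoints(c,np.zeros(3),np.zeros(3),K,np.array(p['D'],float))[0].reshape(-1,2)
def unproj(p,uv,z):
    K=np.array([[p['fx'],0,p['cx']],[0,p['fy'],p['cy']],[0,0,1]])
    u=cv2.undistortPoints(np.array(uv,float).reshape(-1,1,2),K,np.array(p['D'],float)).reshape(-1,2)
    d=np.c_[u[:,0],-u[:,1],-np.ones(len(u))]@camR(p).T
    o=np.array(p['position']); return o+d*((z-o[2])/d[:,2])[:,None]
E
python3 - <<'E'
from h import *
for n in ['scene','top','wrist']:
    p=snap(n,n+'0'); print(n,p['position'],p['orientation'],p['fx'],p['D'])
    if n!='wrist':
        for t in ['rack','endstop_top','knob_grip','spare_c','short_c','middle_c','tall_c','broad_c','jar','knife']:
            for r in env.search_frame(p,t)[:3]: print(t,np.round(r['xyz'],3),round(r['score'],2),proj(p,r['xyz']).round()[0])
s=env.read_state();print(s['clock'],s['position'],s['tool_rot'])
E
```

```text
pics
scene [ 1.20177151 -0.25920675  0.84181047] [43.08935143 -0.4714118  71.38477868] 404.54252916270366 [-0.03185163  0.          0.          0.          0.        ]
rack [0.621 0.141 0.024] 0.66 [350. 233.]
endstop_top [0.603 0.148 0.021] 0.83 [350. 228.]
endstop_top [0.616 0.141 0.021] 0.23 [349. 232.]
spare_c [ 0.632 -0.275  0.062] 0.92 [192. 269.]
spare_c [ 0.603 -0.355  0.062] 0.76 [155. 268.]
spare_c [ 0.687 -0.374  0.063] 0.64 [151. 301.]
short_c [0.625 0.042 0.074] 0.65 [318. 231.]
middle_c [0.626 0.072 0.082] 0.65 [329. 226.]
tall_c [0.62  0.093 0.086] 0.68 [336. 221.]
broad_c [ 0.472 -0.225  0.051] 0.86 [200. 218.]
jar [0.669 0.286 0.052] 0.64 [411. 226.]
knife [0.47  0.377 0.002] 0.92 [398. 182.]
top [ 0.36586222 -0.01947664  1.03420209] [ 10.03938627  -0.48937173 -89.62609191] 436.82589514875195 [0.04721049 0.         0.         0.         0.        ]
rack [0.567 0.138 0.008] 0.98 [206. 201.]
rack [0.592 0.143 0.02 ] 0.23 [203. 190.]
endstop_top [0.596 0.146 0.023] 0.67 [202. 188.]
knob_grip [0.5   0.14  0.062] 0.45 [200. 226.]
knob_grip [0.567 0.133 0.01 ] 0.43 [208. 201.]
spare_c [ 0.58  -0.348  0.072] 0.91 [418. 191.]
spare_c [ 0.665 -0.369  0.067] 0.91 [424. 156.]
spare_c [ 0.606 -0.271  0.09 ] 0.6 [385. 178.]
short_c [0.604 0.041 0.076] 0.76 [245. 179.]
middle_c [0.599 0.067 0.088] 0.78 [233. 180.]
middle_c [0.6   0.098 0.114] 0.7 [218. 176.]
tall_c [0.603 0.095 0.112] 0.72 [219. 176.]
broad_c [ 0.458 -0.219  0.054] 0.69 [360. 246.]
broad_c [0.473 0.382 0.003] 0.54 [100. 240.]
jar [0.651 0.289 0.072] 0.8 [136. 158.]
knife [0.473 0.382 0.003] 0.93 [100. 240.]
wrist [ 0.10751489 -0.62158633  0.38399183] [-1.71303058e+01  1.57386545e-02  1.07248883e+02] 334.12796152588874 [-0.04090642  0.          0.          0.          0.        ]
1.15 [ 0.18456856 -0.59709508  0.22252649] [-8.99963226e+01 -1.82062233e-05  1.71733288e+01]
```

View pics/scene0.png

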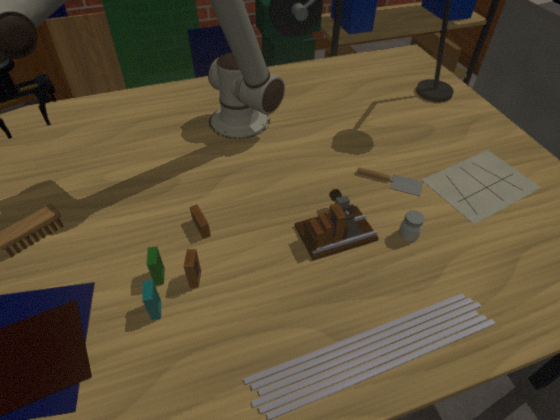

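View pics/top0.png

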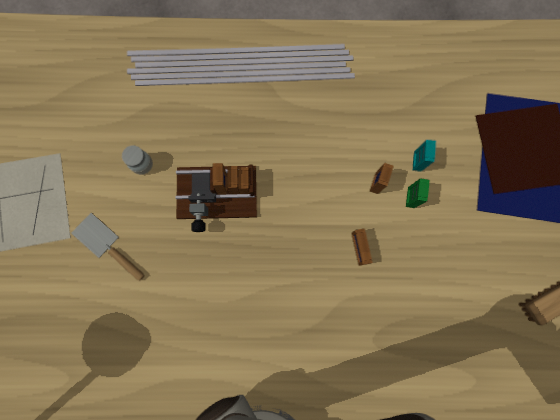

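```bash
python3 - <<'E'
import cv2
a=cv2.imread('pics/top0.png')[120:260,180:460]; cv2.imwrite('pics/c1.png',cv2.resize(a,None,fx=2.8,fy=2.8,interpolation=cv2.INTER_CUBIC))
a=cv2.imread('pics/scene0.png')[160:360,120:400]; cv2.imwrite('pics/c2.png',cv2.resize(a,None,fx=2.8,fy=2.8,interpolation=cv2.INTER_CUBIC))
E
```

```text
(no output)
```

View pics/c1.png

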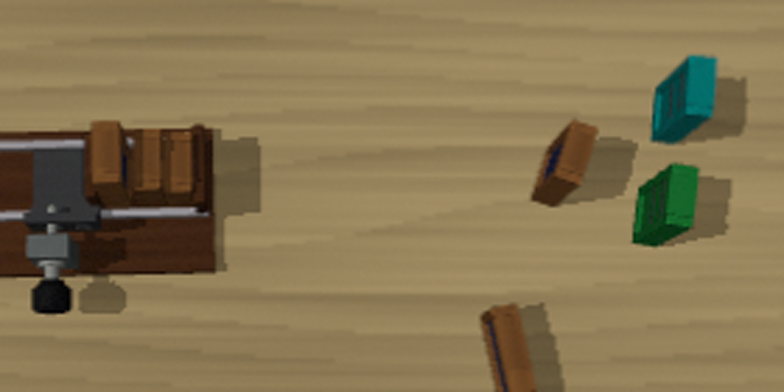

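View pics/c2.png

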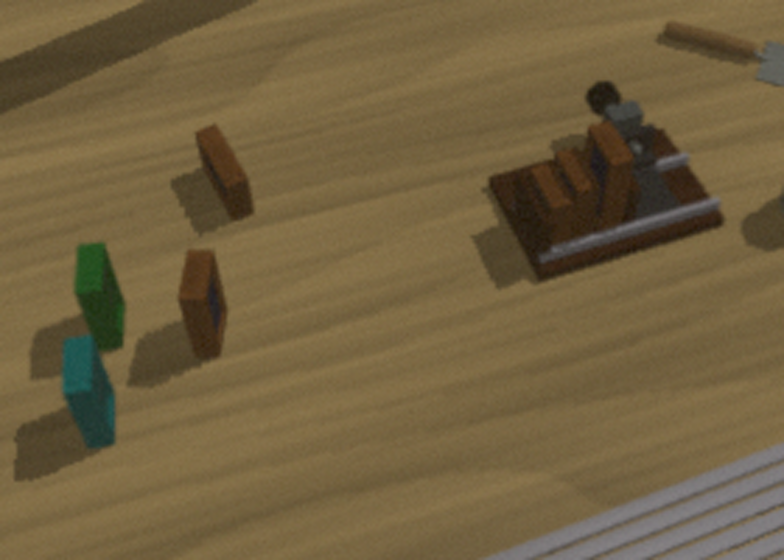

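Candidates for the spare in the top image: brown block (383,178), turquoise look-alike (424,156), green look-alike (418,192), and the low, long broad sample (362,247). I choose the brown block at (383,178), because it is tall, about 50 mm wide and neither green nor turquoise. Next I take close wrist shots of it and of the rack.

```bash
python3 - <<'E'
from h import *
import pickle
env.goto([0.53,-0.28,0.30],[-90,0,0])
p=snap('wrist','w_sp'); pickle.dump(p,open('w_sp.pkl','wb'))
for t in ['spare_c','broad_c']:
    for r in env.search_frame(p,t)[:3]: print(t,np.round(r['xyz'],3),round(r['score'],2),proj(p,r['xyz']).round()[0])
env.goto([0.52,0.13,0.32],[-90,0,0])
p=snap('wrist','w_rk'); pickle.dump(p,open('w_rk.pkl','wb'))
for t in ['rack','endstop_top','knob_grip','short_c','middle_c','tall_c']:
    for r in env.search_frame(p,t)[:2]: print(t,np.round(r['xyz'],3),round(r['score'],2),proj(p,r['xyz']).round()[0])
print(env.read_state()['clock'])
E
```

```text
spare_c [ 0.644 -0.37   0.062] 0.97 [209. 268.]
spare_c [ 0.58  -0.345  0.087] 0.94 [224. 228.]
spare_c [ 0.606 -0.268  0.086] 0.7 [288. 248.]
broad_c [ 0.458 -0.228  0.056] 0.87 [323. 121.]
rack [0.563 0.134 0.012] 0.77 [281. 202.]
endstop_top [0.601 0.134 0.024] 0.91 [281. 229.]
endstop_top [0.472 0.383 0.003] 0.38 [456. 138.]
short_c [0.596 0.047 0.073] 0.88 [215. 238.]
middle_c [0.598 0.077 0.087] 0.57 [237. 243.]
tall_c [0.594 0.104 0.116] 0.74 [256. 250.]
4.9
```

View pics/w_sp.png

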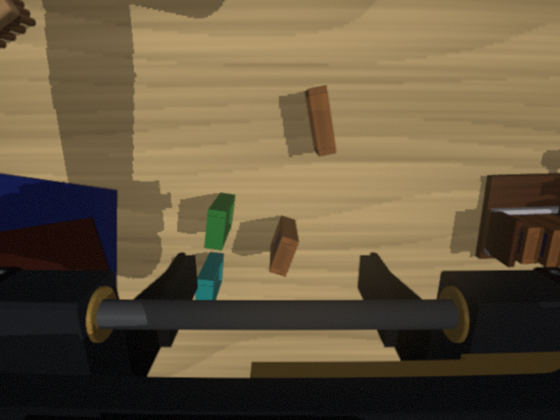

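View pics/w_rk.png

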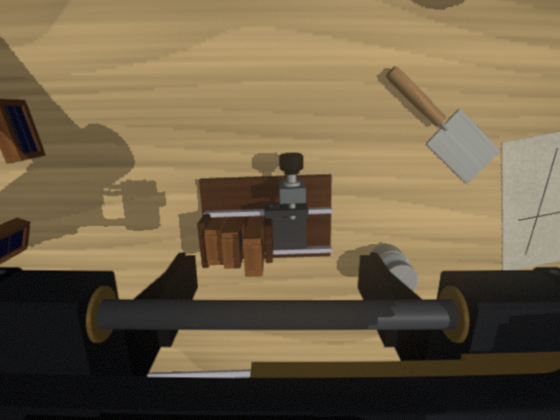

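```bash
python3 - <<'E'
import cv2
a=cv2.imread('pics/w_rk.png')[140:290,185:345]; cv2.imwrite('pics/c3.png',cv2.resize(cv2.convertScaleAbs(a,alpha=1.8),None,fx=4,fy=4,interpolation=cv2.INTER_CUBIC))
a=cv2.imread('pics/w_sp.png')[80:290,190:350]; cv2.imwrite('pics/c4.png',cv2.resize(cv2.convertScaleAbs(a,alpha=1.8),None,fx=2.8,fy=2.8,interpolation=cv2.INTER_CUBIC))
a=cv2.imread('pics/top0.png')[145:245,165:275]; cv2.imwrite('pics/c5.png',cv2.resize(cv2.convertScaleAbs(a,alpha=1.8),None,fx=6,fy=6,interpolation=cv2.INTER_CUBIC))
E
```

```text
(no output)
```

View pics/c3.png

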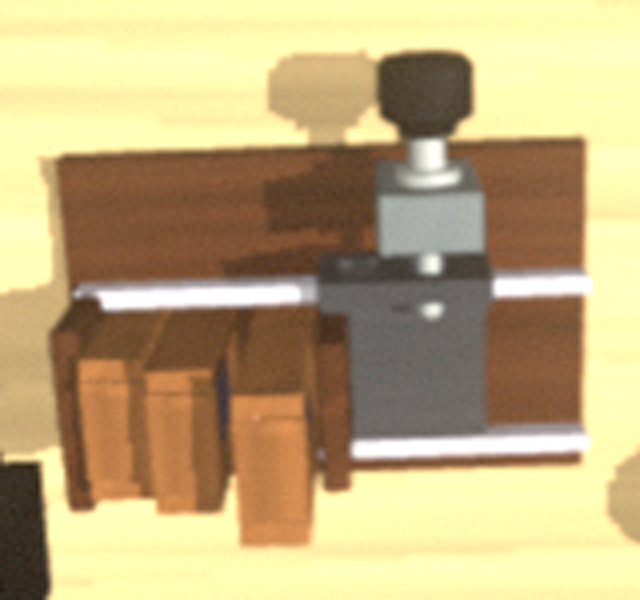

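View pics/c4.png

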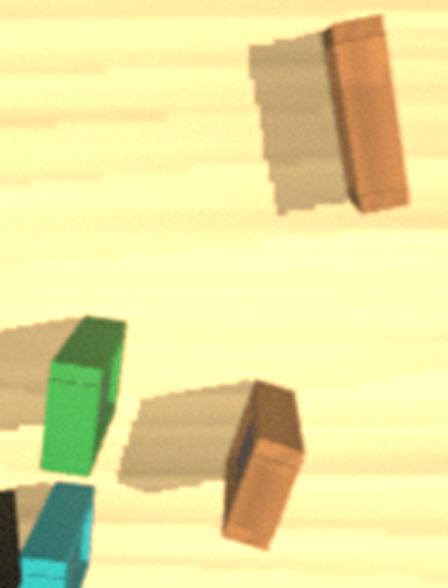

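View pics/c5.png

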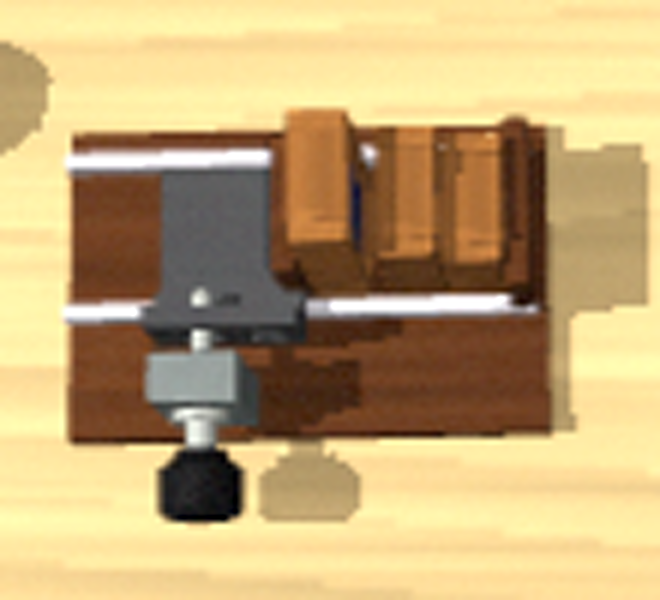

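```bash
cat > fit.py <<'E'
from h import *
import pickle
from scipy.optimize import least_squares
top=env.grab_frame('top'); w=pickle.load(open('w_rk.pkl','rb')); ws=pickle.load(open('w_sp.pkl','rb'))
c3=lambda a:np.array(a)/4+[185,140]-.4
c5=lambda a:np.array(a)/6+[165,145]-.4
S={'s':.076,'m':.088,'t':.112}
def loc(P):
    # P: yc,xb,ys,ym,yt
    yc,xb,ys,ym,yt=P
    f=lambda x,y,z:[x,y,z]
    A=[(f(-.076,.024,.072),(380,195)),(f(-.076,.059,.072),(483,193)),(f(-.056,.059,.072),(485,253)),
     (f(-.025,yt-.011,.112),(234,394)),(f(-.025,yt+.011,.112),(307,390)),(f(.025,yt-.011,.112),(240,545)),(f(.025,yt+.011,.112),(311,543)),
     (f(-.025,ym-.011,.088),(147,371)),(f(-.025,ym+.011,.088),(213,370)),(f(.025,ym-.011,.088),(158,512)),
     (f(-.025,ys-.011,.076),(79,360)),(f(-.025,ys+.011,.076),(145,360)),(f(.025,ys-.011,.076),(92,497)),
     (f(xb-.125,yc-.095,.012),(62,157)),(f(xb-.125,yc+.095,.012),(583,140)),(f(xb,yc+.095,.012),(581,463))]
    B=[(f(.025,yt+.011,.112),(286,110)),(f(.025,yt-.011,.112),(348,110)),(f(-.025,yt+.011,.112),(287,242)),(f(-.025,yt-.011,.112),(348,245)),
     (f(.025,ym-.011,.088),(433,127)),(f(-.025,ym-.011,.088),(433,257)),(f(-.025,ys-.011,.076),(502,262)),(f(.025,ys-.011,.076),(500,134)),
     (f(xb,yc+.095,.012),(72,132)),(f(xb-.125,yc+.095,.012),(70,440)),(f(xb-.125,yc-.095,.012),(550,433))]
    return A,B
def res(q,which='AB'):
    c,s=np.cos(q[2]),np.sin(q[2]);M=np.array([[c,-s,0],[s,c,0],[0,0,1]])
    A,B=loc(q[3:]);o=[]
    if 'A' in which:o.append((proj(w,np.array([a[0] for a in A])@M.T+[q[0],q[1],0])-c3([a[1] for a in A])).ravel())
    if 'B' in which:o.append((proj(top,np.array([a[0] for a in B])@M.T+[q[0],q[1],0])-c5([a[1] for a in B])).ravel())
    return np.concatenate(o)
q0=[.6,.13,0,0,.03,-.06,-.03,.01]
for wh in ['AB','A','B']:
    r=least_squares(res,q0,args=(wh,),loss='soft_l1');print(wh,np.round(r.x,4),np.round(np.abs(res(r.x,wh)).max(),2))
    if wh in('AB','A'):print(res(r.x,wh).reshape(-1,2).round(1).tolist())
X=unproj(ws,np.array([(255,438),(303,452),(224,533),(268,549)])/2.8+[190,80]-.35,.088);print(X.round(4),X.mean(0))
for a,b in((0,1),(2,3),(0,2),(1,3)):d=X[b]-X[a];print(np.linalg.norm(d),np.degrees(np.arctan2(d[1],d[0])))
E
python3 fit.py
```

```text
AB [ 0.606   0.1078  0.0263  0.0054  0.0455 -0.0618 -0.0379 -0.0086] 1.82
[[-1.5, -0.5], [0.7, -0.7], [0.2, -0.2], [-0.7, 0.3], [-0.4, 0.8], [0.1, 0.6], [0.3, 0.7], [-0.4, -0.3], [0.6, -0.5], [-0.2, 0.7], [-0.4, -0.3], [0.1, -0.7], [-0.2, 0.8], [-1.8, -0.3], [1.4, 0.4], [0.1, 0.7], [-0.1, 0.1], [-0.3, -0.1], [-0.4, 0.5], [-0.3, -0.2], [-0.1, -0.1], [-0.0, 0.1], [-0.5, 0.2], [-0.3, 0.0], [0.2, 0.4], [-0.4, 0.4], [0.2, 0.1]]
A [ 0.606   0.1078  0.0266  0.0053  0.0452 -0.0616 -0.0379 -0.0084] 1.91
[[-1.5, -0.5], [0.7, -0.7], [0.2, -0.2], [-0.5, 0.2], [-0.2, 0.8], [0.3, 0.6], [0.5, 0.7], [-0.4, -0.3], [0.6, -0.5], [-0.2, 0.7], [-0.2, -0.3], [0.3, -0.7], [-0.0, 0.8], [-1.9, -0.5], [1.3, 0.2], [0.1, 0.5]]
B [ 0.6098 -0.0333  0.0255  0.1466  0.046   0.0784  0.103   0.132 ] 0.45
[[ 0.5893 -0.2769  0.088 ]
 [ 0.5957 -0.2564  0.088 ]
 [ 0.6339 -0.2904  0.088 ]
 [ 0.6417 -0.271   0.088 ]] [ 0.61514923 -0.27369093  0.088     ]
0.02151745678701166 72.74654780734794
0.02093129255251064 68.09446963783823
0.04659841455232557 -16.8205015351168
0.04829566509657139 -17.612928632772757
```

```bash
cat >> h.py <<'E'
RX,RY,RT=0.608,0.1078,0.026
def W(x,y,z,o=None):
    c,s=np.cos(RT),np.sin(RT); return [RX+c*x-s*y,RY+s*x+c*y,z]
E
python3 - <<'E'
from h import *
import pickle
w=pickle.load(open('w_rk.pkl','rb')); t=env.grab_frame('top')
# knob: head top line z=.066, x -.117..-.091
for x in(-.117,-.104,-.091): print(((proj(w,W(x,.0415,.066))[0]-[185,140])*4).round(),((proj(t,W(x,.0415,.066))[0]-[165,145])*6).round())
for yaw in(-88.5,91.5):
  print(env.inverse_kinematics(W(0,-.009,.078),[-90,0,yaw]))
for yaw in(-107.2,72.8):
  print(env.inverse_kinematics([.615,-.274,.05],[-90,0,yaw]))
E
```

```text
[426.  62.] [192. 509.]
[426. 104.] [192. 474.]
[427. 146.] [193. 440.]
[ 24.25690315  28.79172741 -11.22159389   0.         -49.9866787
 157.24309685]
[ 24.25690315  28.79172741 -11.22159389   0.         -49.9866787
 -22.75690315]
[-10.28433165  35.26716134  -3.71777346   0.         -51.01506519
 173.08433165]
[-10.28433165  35.26716134  -3.71777346   0.         -51.01506519
  -6.91566835]
```

```bash
python3 - <<'E'
from h import *
k=W(-.107,.0405,0); print(k)
y=np.degrees(RT)
env.goto([k[0],k[1],.15],[-90,0,y])
snap('wrist','k0')
print('hit',env.move_straight([k[0],k[1],.033],rate=.12,force_limit=8))
env.gripper_to(0,40)
s=env.read_state();print(s['clock'],s['position'],s['force'],s['opening'])
E
```

```text
[np.float64(0.4999832825966847), np.float64(0.14550462519920226), 0]
hit False
7.8667 [0.50005508 0.14682428 0.03297691] [-2.26398717  5.0381312  -0.22434861] 0.3552328416620681
```

View pics/k0.png

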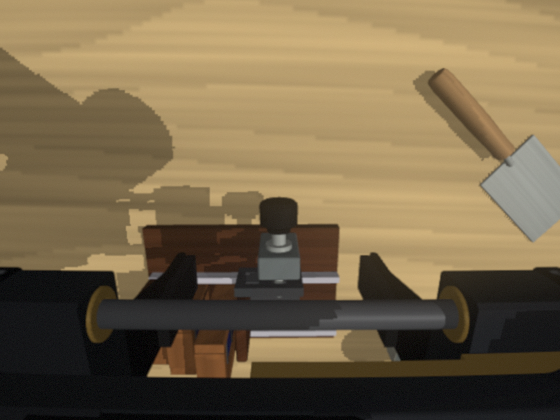

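The knob (279,212) is gripped: opening is about 31 mm. Now I pull it out.

```bash
python3 - <<'E'
from h import *
s=env.read_state();p=np.array(s['position'])
d=np.array([np.cos(RT),np.sin(RT),0])
q=np.array([.49998,.1468,.033])-d*.026
print(env.move_straight(q,rate=.05,force_limit=30))
s=env.read_state();print(s['clock'],s['position'],s['force'],s['opening'])
env.gripper_to(.7)
s=env.read_state();print(s['position'],s['force'])
p=s['position']; env.move_straight([p[0]-.0,p[1],.17],rate=.2)
p=snap('wrist','k1');snap('top','t1')
import pickle;pickle.dump(p,open('k1.pkl','wb'))
print(env.read_state()['clock'])
import cv2
a=cv2.imread('pics/t1.png')[145:245,165:275]; cv2.imwrite('pics/c6.png',cv2.resize(cv2.convertScaleAbs(a,alpha=1.8),None,fx=6,fy=6,interpolation=cv2.INTER_CUBIC))
E
```

```text
False
8.5333 [0.47592233 0.14616845 0.03301155] [ 8.671568   -3.37013037 -7.00397179] 0.3560535886464669
[0.47396885 0.14614871 0.03301155] [-0.83695846  0.01358642 -0.39422042]
10.275
```

View pics/k1.png

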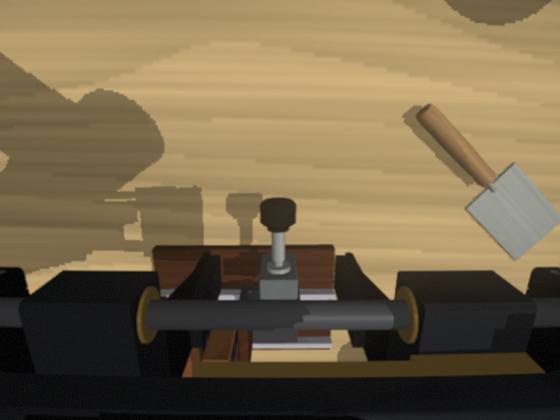

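The rod is now clearly longer and the knob head is at (278,213), so the knob is out. Next I grip the tall sample lightly from above.

```bash
python3 - <<'E'
from h import *
y=90+np.degrees(RT)
t=W(0,-.0086,0)
env.gripper_to(1.0)
env.goto([t[0],t[1],.20],[-90,0,y])
snap('wrist','a0')
print('hit',env.move_straight([t[0],t[1],.078],rate=.12,force_limit=6))
s=env.read_state();print(s['clock'],s['position'],s['force'])
env.gripper_to(0,3)
s=env.read_state();print(s['clock'],s['position'],s['force'],s['opening']*87)
E
```

```text
hit False
13.8083 [0.60887212 0.09942282 0.07886579] [ 0.33822915 -0.00047541 -0.38962499]
14.5167 [0.60797546 0.09915916 0.07796659] [-0.37249464  0.91598217  1.12142628] 50.47960143039241
```

View pics/a0.png

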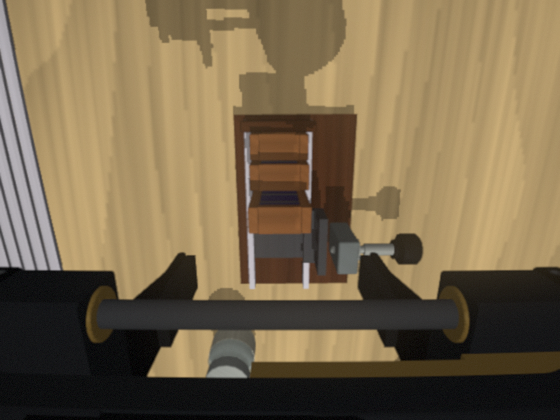

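```bash
python3 - <<'E'
from h import *
env.gripper_to(0,15)
t=W(0,-.0086+.030,.078)
print('hit',env.move_straight(t,rate=.04,force_limit=10))
s=env.read_state();print(s['clock'],s['position'],s['force'],s['opening']*87)
p=s['position']
d=np.array([-np.sin(RT),np.cos(RT)]);print('slid',(np.array(p[:2])-[.60797,.09916])@d)
E
```

```text
hit False
15.6333 [0.6069944  0.12834647 0.07826851] [-0.64641956 -7.43944281  4.29002354] 49.601131573746784
slid 0.02920197091879513
```

```bash
python3 - <<'E'
from h import *
import pickle
s=env.read_state();p=s['position']
env.gripper_to(.85)
env.move_straight([p[0],p[1],.20],rate=.2)
env.goto(W(0,-.10,.22),[-90,0,90+np.degrees(RT)])
w=snap('wrist','b0');t=snap('top','t2')
pickle.dump((w,t),open('b0.pkl','wb'))
print(env.read_state()['clock'])
a=t['image'][145:245,165:275]; a=cv2.resize(cv2.convertScaleAbs(a,alpha=1.8),None,fx=6,fy=6,interpolation=cv2.INTER_CUBIC);cv2.imwrite('pics/c7.png',a)
for n in['short_c','middle_c','tall_c','spare_c']:
    for r in env.search_frame(w,n)[:2]:print(n,np.round(r['xyz'],3),round(r['score'],2),proj(w,r['xyz']).round()[0])
E
```

```text
17.7833
short_c [0.606 0.045 0.076] 0.58 [281. 242.]
middle_c [0.606 0.066 0.086] 0.95 [280. 266.]
tall_c [0.608 0.108 0.062] 0.77 [277. 292.]
```

View pics/b0.png

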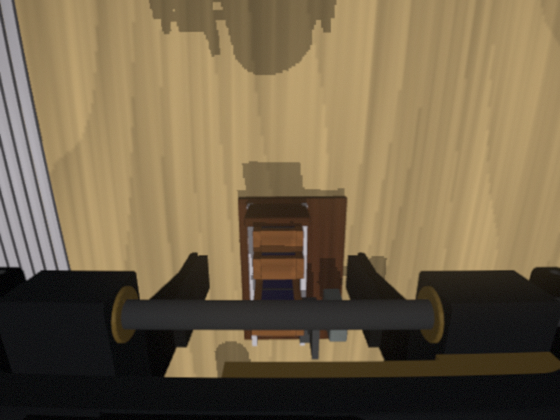

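View pics/c7.png

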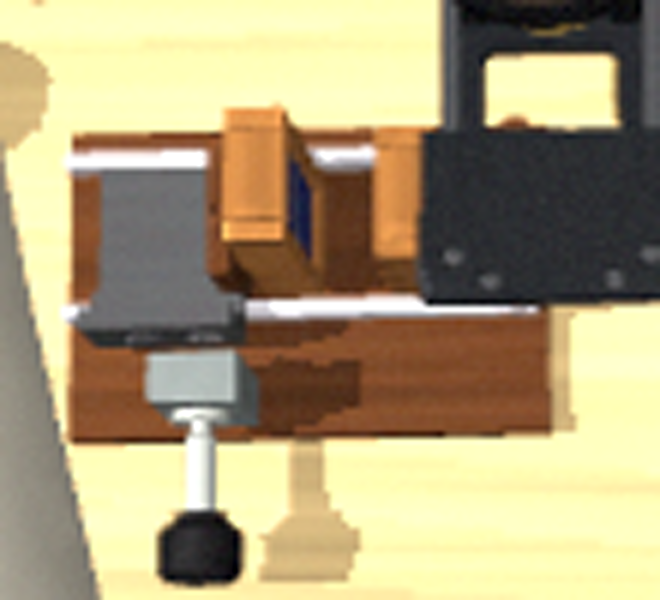

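```bash
python3 - <<'E'
from h import *
import pickle
a=cv2.imread('pics/t1.png');b=cv2.imread('pics/t2.png')
w,t=pickle.load(open('b0.pkl','rb'))
def row(im,y0,y1,x0,x1):return cv2.cvtColor(im,cv2.COLOR_BGR2GRAY)[y0:y1,x0:x1].mean(0).round().astype(int)
print('carr t1',row(a,178,194,184,212));print('carr t2',row(b,178,194,174,204))
def sh(x0,x1,y0,y1):
    T=cv2.resize(a[y0:y1,x0:x1],None,fx=10,fy=10,interpolation=cv2.INTER_CUBIC);I=cv2.resize(b[y0-2:y1+2,x0-16:x1+2],None,fx=10,fy=10,interpolation=cv2.INTER_CUBIC)
    r=cv2.matchTemplate(I,T,cv2.TM_CCOEFF_NORMED);_,m,_,l=cv2.minMaxLoc(r);return m,(l[0]-160)/10,(l[1]-20)/10
print('carriage',sh(189,206,175,194),'bracket',sh(187,217,195,202),'tall',sh(211,225,162,186))
print('px/mm z .03',(proj(t,W(0,.05,.03))-proj(t,W(0,.051,.03))),proj(t,W(0,.05,.112))-proj(t,W(0,.051,.112)))
# tall top -y edge
X=unproj(t,np.array([(348,110),(348,245)])/6+[165,145]-.4,.112);Y=unproj(t,np.array([(283,110),(284,240)])/6+[165,145]-.4,.112);print(X,Y)
E
```

```text
carr t1 [48 47 48 47 47 47 47 50 57 58 58 59 58 59 58 58 59 58 58 58 59 59 58 59
 59 50 49 46]
carr t2 [153 152 128  57  50  50  50  54  61  61  61  61  61  61  61  62  61  61
  61  61  62  62  62  62  62  57  49  45  64  58]
carriage (0.9847458600997925, -10.2, 0.0) bracket (0.5722404718399048, 2.0, -0.3) tall (0.9611418843269348, -10.4, -0.2)
px/mm z .03 [[ 0.42712322 -0.00676615]] [[ 0.46396693 -0.00702569]]
[[0.63137922 0.08816107 0.112     ]
 [0.58109972 0.08683204 0.112     ]] [[0.63113522 0.11170792 0.112     ]
 [0.58273326 0.10987055 0.112     ]]
```

```bash
python3 - <<'E'
from h import *
import pickle
env.gripper_to(1.0)
a=np.radians(72.8)
env.goto([.615-.1*np.cos(a),-.274-.1*np.sin(a),.22],[-90,0,72.8])
w=snap('wrist','s1');pickle.dump(w,open('s1.pkl','wb'))
print(env.read_state()['clock'])
c=proj(w,[.615,-.274,.088])[0];print(c)
x0,y0=int(c[0])-70,int(c[1])-80;print(x0,y0)
cv2.imwrite('pics/s1c.png',cv2.resize(cv2.convertScaleAbs(w['image'][y0:y0+150,x0:x0+140],alpha=1.8),None,fx=4,fy=4,interpolation=cv2.INTER_CUBIC))
E
```

```text
20.0167
[277.70453516 301.4169409 ]
207 221
```

View pics/s1.png

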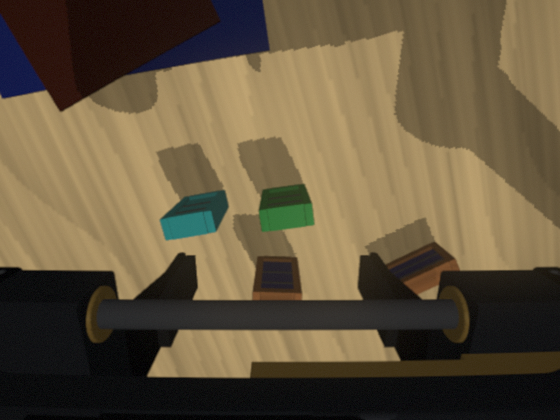

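View pics/s1c.png

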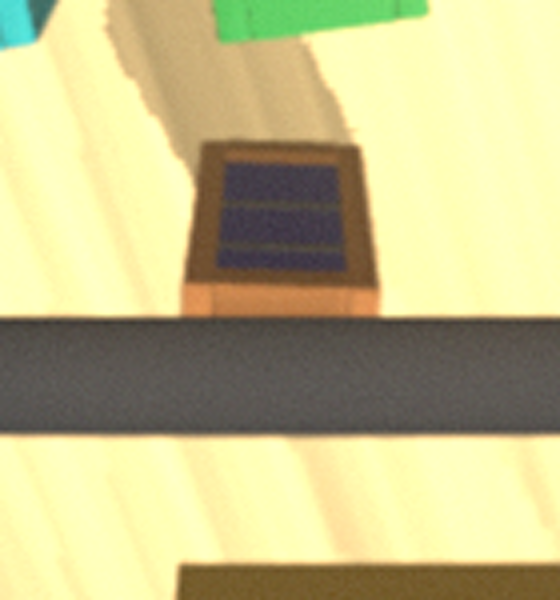

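The spare, brown with dark glass at (277,275), is centred between the fingers. The turquoise look-alike at (195,215) and the green one at (287,207) are clear of them, and the broad sample is at (422,268).

```bash
python3 - <<'E'
from h import *
import pickle
w=pickle.load(open('s1.pkl','rb'))
f=lambda L,z:unproj(w,np.array(L)/4+[207,221]-.4,z)
T=f([(184,286),(379,289)],.088);B=f([(203,143),(361,147)],0.)
for E in(T,B):
    d=E[1]-E[0];d/=1;ang=np.degrees(np.arctan2(d[1],d[0]));n=np.array([-d[1],d[0],0])/np.linalg.norm(d)
    n=n if n[1]>0 else -n
    print(E.round(4),np.linalg.norm(d),ang,'centre',E.mean(0)+n*.011)
E
```

```text
[[ 0.6357 -0.2914  0.088 ]
 [ 0.5897 -0.2764  0.088 ]] 0.04837112893580809 161.96269184515148 centre [ 0.61612899 -0.27342215  0.088     ]
[[ 0.6362 -0.2907  0.    ]
 [ 0.5896 -0.2751  0.    ]] 0.04912532933487967 161.37952578495577 centre [ 0.61643246 -0.27248121  0.        ]
```

```bash
python3 - <<'E'
from h import *
c=[.616,-.273]
env.goto([*c,.16],[-90,0,71.7])
print('hit',env.move_straight([*c,.055],rate=.15,force_limit=6))
env.gripper_to(0,25)
s=env.read_state();print(s['clock'],s['position'],s['force'],s['opening']*87)
env.move_straight([*c,.21],rate=.15)
s=env.read_state();print(s['clock'],s['position'],s['force'],s['opening']*87)
snap('scene','sc1')
a=cv2.imread('pics/sc1.png')[160:360,120:400]; cv2.imwrite('pics/sc1c.png',cv2.resize(cv2.convertScaleAbs(a,alpha=1.6),None,fx=2.8,fy=2.8,interpolation=cv2.INTER_CUBIC))
E
```

```text
hit False
22.125 [ 0.61603551 -0.27294247  0.05506737] [-0.00844298  0.75439615 -0.4083583 ] 49.79342410298549
23.3083 [ 0.6153334  -0.27270117  0.20854317] [-0.19158712 -0.08283175 -2.72566588] 49.713981515196
```

View pics/sc1c.png

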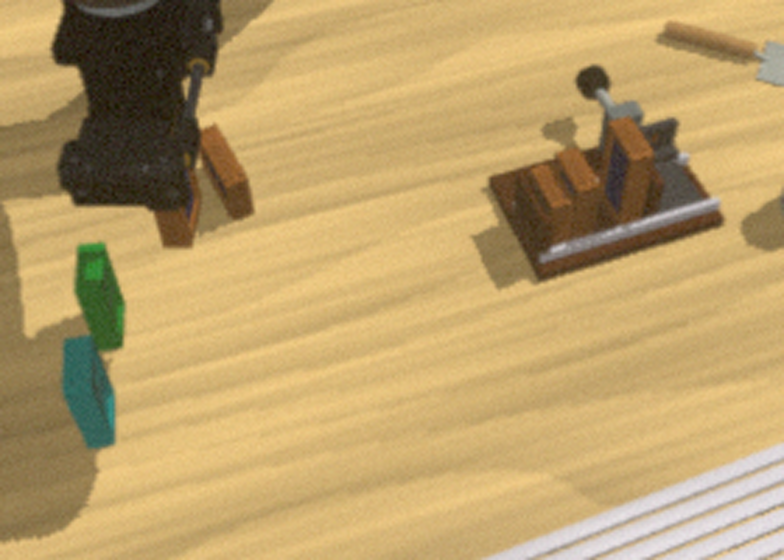

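```bash
python3 - <<'E'
from h import *
y=90+np.degrees(RT)
P=lambda z:W(0,-.012,z)
env.goto(P(.24),[-90,0,y])
env.dwell(.2)
print('hit',env.move_straight(P(.16),rate=.12,force_limit=6))
snap('wrist','p1');snap('scene','p1s')
a=cv2.imread('pics/p1s.png')[130:290,260:440]; cv2.imwrite('pics/p1c.png',cv2.resize(cv2.convertScaleAbs(a,alpha=1.6),None,fx=3.5,fy=3.5,interpolation=cv2.INTER_CUBIC))
s=env.read_state();print(s['clock'],s['position'],s['force'],s['opening']*87)
E
```

```text
hit False
25.8583 [0.60906076 0.09602221 0.16123466] [ 0.01325641  0.08655295 -1.3640207 ] 49.80510485466263
```

View pics/p1c.png

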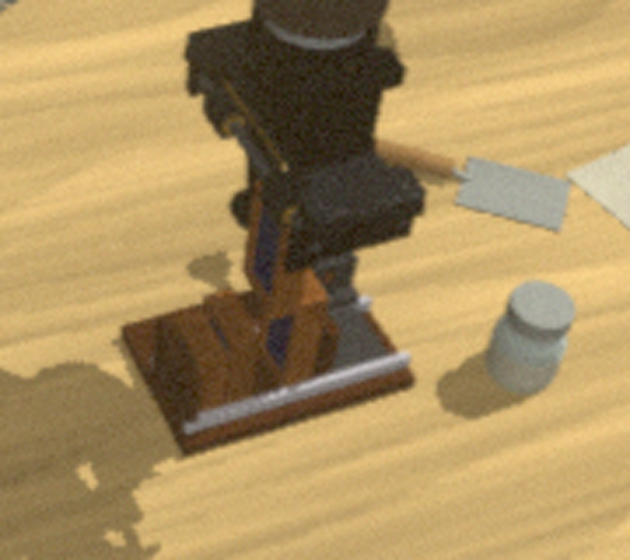

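View pics/p1.png

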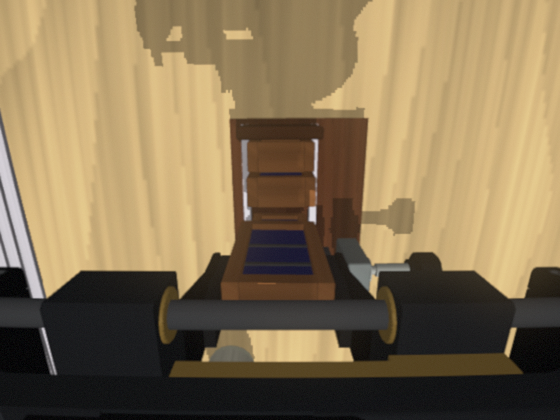

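The held spare (280,260) lines up with the channel rails (247 to 317) in the gap, so I lower it.

```bash
python3 - <<'E'
from h import *
P=lambda z:W(0,-.012,z)
print('hit',env.move_straight(P(.10),rate=.10,force_limit=6))
s=env.read_state();print(s['clock'],s['position'],s['force'])
print('hit',env.move_straight(P(.0665),rate=.06,force_limit=6))
s=env.read_state();print(s['clock'],s['position'],s['force'],s['opening']*87)
E
```

```text
hit False
26.6083 [0.60895178 0.09595821 0.1006529 ] [ 0.12226369 -0.16553338 -1.09503576]
hit True
27.1583 [0.6074692  0.09543808 0.06671805] [-0.83539458  0.30813461  3.19934148] 49.95921237143613
```

```bash
python3 - <<'E'
from h import *
import pickle
s=env.read_state();p=s['position']
env.gripper_to(.72)
env.dwell(.3)
env.move_straight([p[0],p[1],.19],rate=.15)
k=W(-.19,.0415,.19)
env.goto(k,[-90,0,np.degrees(RT)])
env.gripper_to(0,20)
w=snap('wrist','q1');t=snap('top','q1t');sc=snap('scene','q1s');pickle.dump((w,t,sc),open('q1.pkl','wb'))
print(env.read_state()['clock'])
a=cv2.imread('pics/q1s.png')[150:280,270:430]; cv2.imwrite('pics/q1c.png',cv2.resize(cv2.convertScaleAbs(a,alpha=1.8),None,fx=4,fy=4,interpolation=cv2.INTER_CUBIC))
a=t['image'][145:245,165:275]; cv2.imwrite('pics/q1tc.png',cv2.resize(cv2.convertScaleAbs(a,alpha=1.8),None,fx=6,fy=6,interpolation=cv2.INTER_CUBIC))
E
```

```text
32.0
```

View pics/q1c.png

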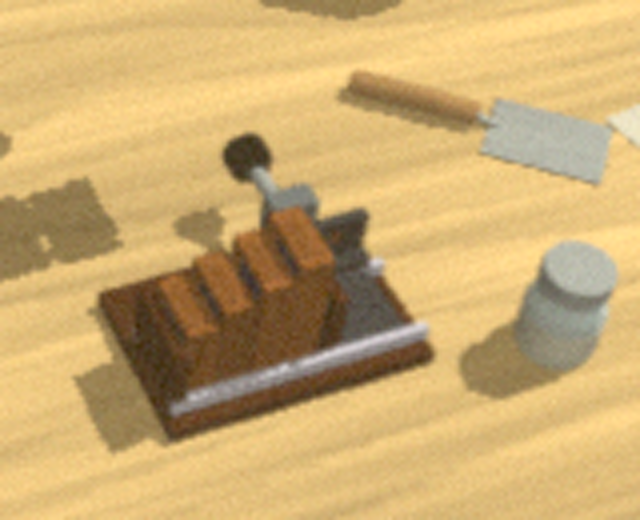

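View pics/q1tc.png

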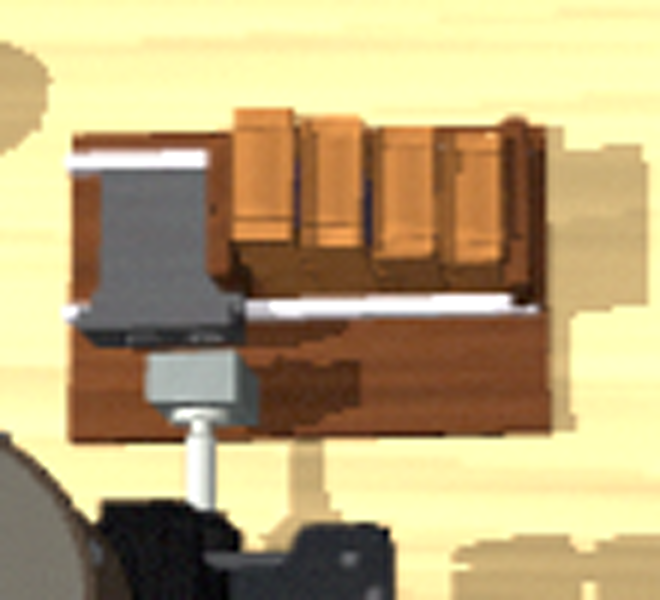

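View pics/q1.png

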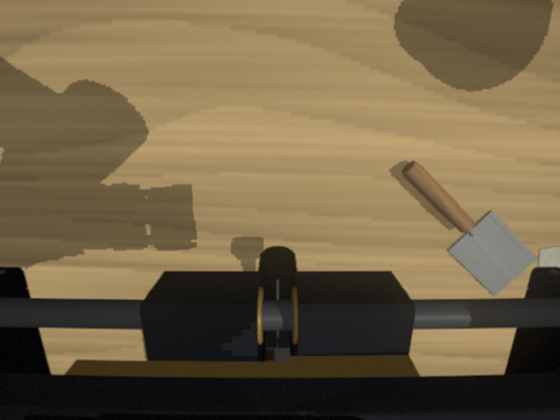

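All four samples stand in rising order, with tops in the top crop at (263,175), (332,182), (405,192) and (478,198). The stop is open and the knob is still out. Now I push the knob home with the shut fingers.

```bash
python3 - <<'E'
from h import *
import pickle
w,t,sc=pickle.load(open('q1.pkl','rb'))
print(unproj(t,np.array([(300,117),(362,117),(302,247),(362,247)])/6+[165,145]-.4,.1).mean(0),'expected',W(0,-.012,.1))
yk=.0415
env.move_straight(W(-.19,yk,.036),rate=.15,force_limit=8)
h=env.move_straight(W(-.112,yk,.036),rate=.04,force_limit=16)
s=env.read_state();print(h,s['clock'],s['position'],s['force'],'local x',(np.array(s['position'][:2])-[RX,RY])@[np.cos(RT),np.sin(RT)])
E
```

```text
[0.60760307 0.0948708  0.1       ] expected [np.float64(0.6083119648491881), np.float64(0.09580405577151715), 0.1]
True 34.3 [0.45645396 0.14407736 0.03480605] [-0.67837323 -0.39216311  0.03771038] local x -0.15055171842952994
```

```bash
python3 - <<'E'
from h import *
yk=.0415
for i in range(3):
    h=env.move_straight(W(-.118,yk,.035),rate=.03,force_limit=22)
    s=env.read_state();lx=(np.array(s['position'][:2])-[RX,RY])@[np.cos(RT),np.sin(RT)];print(h,s['clock'],s['force'],'local x',lx)
    if lx>-.13 or not h:break
E
```

```text
True 35.15 [-0.27461341 -0.1389743   0.17944222] local x -0.1300848386360447
True 35.475 [-2.56193644  0.01925839  1.13114668] local x -0.1305152646780279
True 35.8167 [-0.48285665  0.44603005  0.32561216] local x -0.13097336383564853
```

```bash
python3 - <<'E'
from h import *
import pickle
env.move_straight(W(-.17,.0415,.035),rate=.1)
env.move_straight(W(-.17,.0415,.17),rate=.2)
env.goto(W(-.21,.02,.26),[-90,0,np.degrees(RT)])
w=snap('wrist','r1');t=snap('top','r1t');s=snap('scene','r1s');pickle.dump((w,t,s),open('r1.pkl','wb'))
print(env.read_state()['clock'])
a=cv2.imread('pics/r1s.png')[150:280,270:430]; cv2.imwrite('pics/r1c.png',cv2.resize(cv2.convertScaleAbs(a,alpha=1.8),None,fx=4,fy=4,interpolation=cv2.INTER_CUBIC))
a=t['image'][145:245,165:275]; cv2.imwrite('pics/r1tc.png',cv2.resize(cv2.convertScaleAbs(a,alpha=1.8),None,fx=6,fy=6,interpolation=cv2.INTER_CUBIC))
E
```

```text
37.825
```

View pics/r1c.png

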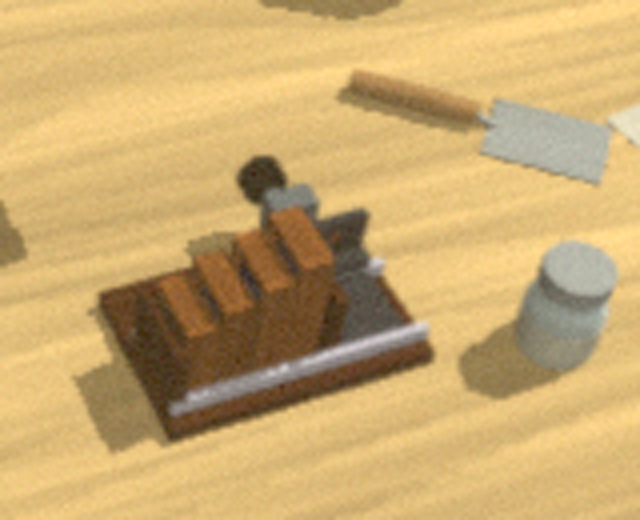

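View pics/r1tc.png

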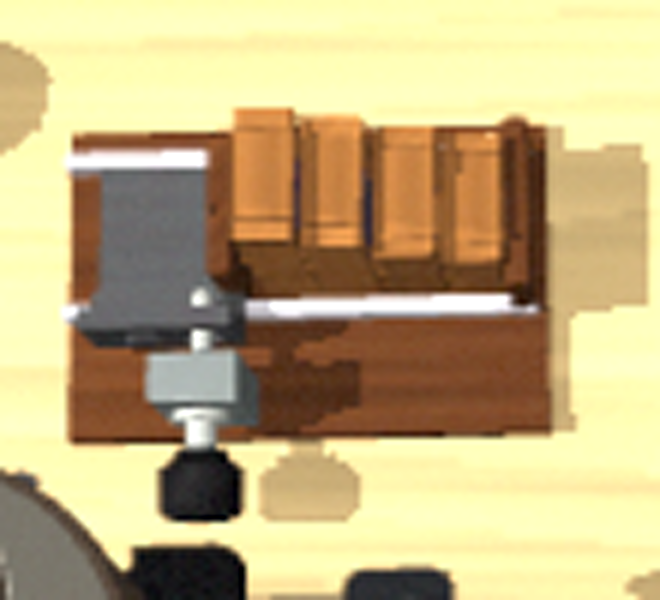

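View pics/r1.png

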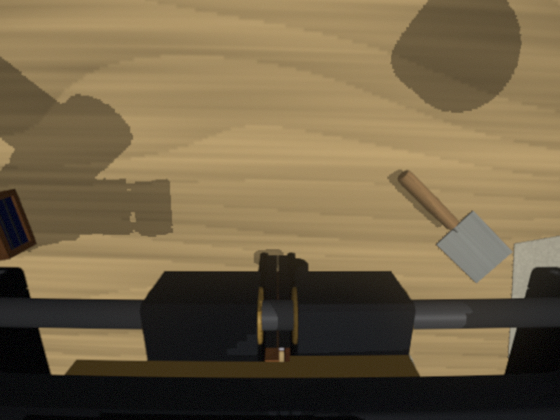

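The top crop shows the knob head at rows 450 to 520, the same as at the start, with the rod tip through the bracket at (200,296). I'll do one numeric comparison with the first image and then hand in.

```bash
python3 - <<'E'
from h import *
a=cv2.imread('pics/top0.png');b=cv2.imread('pics/r1t.png')
def sh(x0,x1,y0,y1,m=5):
    z=lambda i:cv2.resize(i,None,fx=10,fy=10,interpolation=cv2.INTER_CUBIC)
    r=cv2.matchTemplate(z(b[y0-m:y1+m,x0-m:x1+m]),z(a[y0:y1,x0:x1]),cv2.TM_CCOEFF_NORMED);_,v,_,l=cv2.minMaxLoc(r);return round(v,3),(l[0]-10*m)/10,(l[1]-10*m)/10
print('knob px',sh(190,207,218,234),'jar',sh(122,154,143,176),'knife',sh(72,150,210,282),'broad',sh(348,376,226,268))
s=env.read_state();print(s['clock'],s['force'])
env.close_job()
E
```

```text
knob px (0.999, 0.0, 0.0) jar (0.999, 0.0, 0.0) knife (0.19, -5.0, -5.0) broad (0.841, -0.2, 0.0)
37.825 [ 0.74441097  0.05620696 -0.28311323]
the job is handed in; nothing more can be done
```

I handed the job in at 37.8 s of the allowed 72 s. All the steps look done, and every reading below comes from images or force readings, since no verdict is reported.

**What I did**
1. I pinched the knob and pulled it out.
2. I gripped the tall sample and slid it with the end stop to the stop's limit. The end stop moved about 23.9 mm, measured from the image shift.
3. I placed the brown spare on the rack floor between the middle and tall samples, and left the green and turquoise look-alikes alone.
4. I pushed the knob home with the shut fingers and backed the gripper off.

**Last checks**
- **Knob:** it is back at its starting position, with 0.0 px shift against the first top image. The rod goes through the stop's bracket.
- **Spare:** it is about 1 mm from its target, and the four samples stand upright in rising order.
- **Jar and broad sample:** the jar did not move and the broad sample shifted 0.2 px at most.

**Checks that failed or disagreed**
- **Knife:** the top-view comparison failed (match score only 0.19), probably because the arm was in front of it. In the scene view it looks the same before and after the knob push, and I never worked near it.
- **Tall sample:** its top moved about 3 mm back from the stop by the time the spare was in. It still looks upright.
- **Slide distance:** the gripper travelled 29 mm instead of the expected 25 mm, so the fingers slipped on the tall sample.
- **Knob push:** the force limit tripped four times, once on first contact and three times near the end of travel.

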